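Close up the sample case: flap down, lid shut

TASK

Close the sample case on the lab bench using pushes of the fingertips only: first fold the upright hold-down flap fully down over the vials, then swing the hinged lid fully shut over it. Do not slam either of them, and do not pinch, lift or carry anything. Leave the vials in their wells and the other things on the bench where they stand.

Things in the scene. Friction and masses are not known exactly. Their poses are not given: they have to be found in the camera images.
- case: Sample transport case: open grey box, outer 220 (its x) x 170 (its y) x 80 mm high, 5 mm walls, fixed, level. Origin: centre of its underside; z up. Inside: a white rack of eight wells, 18 mm wide (four hold vials), and two low blue cold packs. The lid is hinged along its +y wall, the flap along its -y wall; standing open, they face each other.
- lid (a joint): Angle of the lid, a grey ribbed panel 220 x 168 x 6 mm with a white pad (170 x 120 x 4 mm) inside. 0 = shut, level on the case, outer face 87 mm above the table; grows as it opens; 1.57 upright; stop at 2.15 (leaning outwards). Starts at 1.75 to 2.05. Stiff hinge: stays where left; pushing it shut takes about 2.5 N at the free edge at first, under 1 N near shut.
- lid_hinge (a point): Middle of the lid's hinge line, which runs along the case's x: at (0, 83, 81) mm in the case frame. From it the lid reaches 168 mm, towards the case's -y when shut. This point lies on the inner face plane; the outer face is 6 mm beyond.
- lid_edge (a point): Middle of the lid's free edge, on its outer face (the face that looks up when shut), 168 mm from the hinge.
- flap (a joint): Angle of the hold-down flap, an aluminium panel 190 x 100 x 3 mm with a black pad (150 x 70 x 3 mm) inside. 0 = fully down, level over the vials, outer face 72 mm above the table (8 mm below the rim); grows as it rises; 1.57 upright; stop at 1.8. Starts at 1.4 to 1.7. Stiff hinge: stays where left; folding takes about 1 N at the free edge. Upright, it blocks the lid.
- flap_hinge (a point): Middle of the flap's hinge line, along the case's x: at (0, -77, 69) mm in the case frame. From it the flap reaches 100 mm, towards the case's +y when down. The outer face is 3 mm off the plane through this point.
- flap_edge (a point): Middle of the flap's free edge, on its outer face (faces the case's -y when upright, up when down), 100 mm from the hinge.
- vial0: Small amber vial with a white cap, 16 mm in diameter, 56 mm tall, loose and upright in a well of the case, 5 mm above the case's underside; its top is clear of the folded flap. Origin: centre of its underside. Stays in its well.
- vial1: Small amber vial with a white cap, 16 mm in diameter, 56 mm tall, loose and upright in a well of the case, 5 mm above the case's underside; its top is clear of the folded flap. Origin: centre of its underside. Stays in its well.
- vial2: Small amber vial with a white cap, 16 mm in diameter, 56 mm tall, loose and upright in a well of the case, 5 mm above the case's underside; its top is clear of the folded flap. Origin: centre of its underside. Stays in its well.
- vial3: Small amber vial with a white cap, 16 mm in diameter, 56 mm tall, loose and upright in a well of the case, 5 mm above the case's underside; its top is clear of the folded flap. Origin: centre of its underside. Stays in its well.
- cup: Clear specimen cup with yellow screw cap, 66 mm wide, 67 mm tall, loose on the table near the case. Origin: centre of its underside. Bystander, leave it where it stands.
- bottle: White reagent bottle, 50 mm wide, 105 mm tall, loose on the table near the case. Origin: centre of its underside. Bystander, leave it where it stands.
- jar: Amber glass jar, 44 mm wide, 55 mm tall, loose on the table near the case. Origin: centre of its underside. Bystander, leave it where it stands.
- marker: Black and white marker pen lying down, 128 mm long, 15 mm thick, lying on the blue notebook. Origin: centre of its underside. Bystander, leave it where it stands.
- timer: White bench timer, 60 x 75 x 22 mm, loose on the table near the case. Origin: centre of its underside. Bystander, leave it where it stands.

How it is judged (in metres and radians):
On the way, in this order (a step that is already met when the one before it is completed fails the run):
1. the flap is fully folded down while the lid is still open (value of joint flap below 0.08 rad and value of joint lid above 1 rad), for 0.2 s.
2. the lid is fully shut over the folded flap (value of joint lid below 0.06 rad and value of joint flap below 0.08 rad), for 0.2 s.
At the end, for the whole second after the job is handed in: The flap is down (within 0.08 rad of level) and the lid shut (within 0.06 rad, about 10 mm at its edge), both at rest; all four vials stand in their wells (within 10 mm of their height, tilted less than 0.2 rad), and the bystanders are within 20 mm of where they stood (all of step 2 and velocity of joint lid between -0.05 and 0.05 rad/s and velocity of joint flap between -0.05 and 0.05 rad/s and z of vial0 in the frame of case between -0.002 and 0.015 m and z of vial1 in the frame of case between -0.002 and 0.015 m and z of vial2 in the frame of case between -0.002 and 0.015 m and z of vial3 in the frame of case between -0.002 and 0.015 m and angle between each of vial0, vial1, vial2, vial3's own z axis and vertical below 0.2 rad and distance of each of cup, bottle, jar, marker, timer from where it was at the start of the episode below 0.02 m); the robot touches nothing.
It fails at once if the lid is swung down while the flap still stands up (value of joint lid below 0.9 rad and value of joint flap above 0.25 rad).
It fails at once if the lid or the flap is slammed (faster than 4 rad/s) (velocity of joint any of lid, flap below -4 rad/s).
It fails at once if the lid or the flap is pinched (fingers press on its outer panel and its inner pad at once) ((contact force between the fingers and lid_c0 above 2 N and contact force between the fingers and lid_c1 above 2 N) or (contact force between the fingers and flap_c0 above 2 N and contact force between the fingers and flap_c1 above 2 N)).
It fails at once if a vial is lifted out of its well or carried off (more than 15 mm) (distance of any of vial0, vial1, vial2, vial3 from where it was at the start of the episode above 0.015 m).
It fails at once if a bystander is lifted, or moved by more than 20 mm (distance of any of cup, bottle, jar, marker, timer from where it was at the start of the episode above 0.02 m).
It also fails if it takes over 54 s, if anything falls off the work surface, if the arm or the gripper's body presses on something with over 40 N, if the wrist force passes 120 N, or if a joint passes its speed limit or range.

ROBOT

A 6-joint arm with a two-finger parallel gripper is mounted at the origin on the work surface. World frame = base frame: x ahead of the robot, y to its left, z up, the work surface at z = 0. Lengths are in m, angles in degrees, forces in N, time in s.
With the tool pointing down it reaches from about 0.375 to 0.825 m from the base axis. Payload 5.5 kg.
Tool frame: the origin (TCP) lies at the centre of the arm's flange, where the gripper is bolted on; the fingertips stand 173 mm ahead of it and the grasp point (between the pads) lies 155 mm ahead of it; y points along the fingers, x is the direction in which the jaws open and shut, and the axes are right-handed (so a half turn about y gives the same grasp; the last joint's range is limited). The gripper opens to 85 mm and grips with 20 to 120 N. Pads are 22 mm wide; open, the fingers measure 114 mm over their backs; the gripper's body (76 mm by 85 mm) begins 54 mm behind the grasp point. The pads swing forward as they close: fully open they stand 13 mm farther back than shut.
Start: joints at [-65.432, 17.962, -2.699, 69.339, 0, 90], TCP at [0.249, -0.546, 0.405] pointing down, gripper open.
Joint ranges: [-152.73, 152.73], [-39.44, 99.34], [-58.76, 71.6], [-118.89, 123.64], [-81.53, 83.1], [-180, 180]. Speed limits (degrees/s): [136.94, 136.94, 172.46, 180, 180, 180].

INTERFACE

Orientations are given as a 3x3 rotation matrix whose columns are the frame's x, y, z axes.
In Python, from cell import r gives the robot as it stands. The module is installed in compiled form; this text tells all that it offers. Calls block until the motion is done:
- r.move_to(position, orientation): joint-space move of the TCP to a pose.
- r.movel(position, v=0.15, frame=None): straight line of the TCP; frame=None keeps the orientation; v is the mean speed in m/s.
- r.move_j(angles): joint-space move.
- r.move_gripper(opening, squeeze=None): finger opening in m; squeeze is the grip in N (None keeps the last); returns when the fingers have stopped.
- r.pause(seconds).
- r.inverse_kinematics(position, orientation): joint angles nearest the present ones, or None.
- r.state(): the state.
- r.get_image(name): name is "side" or "top"; returns the picture (384x512x3 uint8, red, green, blue); there is no depth.
- r.get_calibration(name): a dict with "mtx" (3x3 intrinsics, pixels), "dist_coeffs" ([k1, k2, p1, p2, k3] as OpenCV has them; the pictures are not rectified), "extrinsics" (4x4, takes a point from camera to world coordinates). Camera axes: x right, y down, z forward; pixel columns grow to the right and rows downward; lengths in m; the calibration is good to about 2 mm. A picture is of the moment at which its call begins. get_calibration takes no time and is no camera call.
A pose or a line that the arm cannot do raises r.IKError and nothing moves.
- r.job_done(): hands the job in, once; it reports no verdict.
Trained networks look in the newest picture that a camera, given by its name, has taken for a name from the list of things; names that differ only in an ending like _2 or _b are one class to them, and where a whole thing is asked for, a point or a joint stands for the part that bears it (a point fixed in the world has none). Each returns a list of dicts, best first, with "score" (0 to 1); they miss things now and then, are a little off and sometimes report something else, mostly with a low value. They report only what shows in the picture. A call takes as long as a camera call.
- r.boxes_of(target, camera): "point" ([row, column] in pixels, amid what is visible of it).
- r.outline_of(target, camera): "region" (384x512 bool, what is visible of it) and "point" ([row, column] in pixels, amid what is visible of it).
- r.spot_point(target, camera): "point" ([row, column] in pixels: a listed point, or the origin of a listed thing).
The state is a dict: "clock": time; "q": joint angles; "joint_velocities": joint speeds; "joint_torque": joint torques, N m; "position": TCP position; "tcp_rot": TCP orientation; "wrist_force": force on the tool from outside, world axes, zero at the start; "ft_torque": the same for the moment, N m; "finger_gap": finger opening in m.
Only numpy, scipy, OpenCV 4.12 (cv2) and the standard library are available. Lean on these libraries where they do the work, as an engineer would, in place of code of your own. Each camera call takes 0.05 s, during which the arm holds its last target.

## Working session

There is one attempt and no reset: what is moved stays moved. The work goes in short steps, each a Python script; the robot and the scene stay as the last script left them, time stands still between calls to the robot, and variables do not carry over. Pictures are saved under pics/ and viewed, and the job is handed in when it is done.

```bash
mkdir -p pics; cat > h.py <<'E'
import numpy as np, cv2
from cell import r
def cal(n):
    c=r.get_calibration(n); return np.array(c["mtx"]),np.array(c["dist_coeffs"]),np.array(c["extrinsics"])
def ray(n,p):
    K,d,E=cal(n)
    u=cv2.undistortPoints(np.array([[[p[1],p[0]]]],float),K,d)[0,0]
    v=E[:3,:3]@np.array([u[0],u[1],1]); return E[:3,3],v/np.linalg.norm(v)
def at_z(n,p,z):
    o,v=ray(n,p); return o+v*(z-o[2])/v[2]
def proj(n,P):
    K,d,E=cal(n); W=np.linalg.inv(E)
    q,_=cv2.projectPoints(np.array(P,float).reshape(-1,1,3),cv2.Rodrigues(W[:3,:3])[0],W[:3,3],K,d); return q[:,0]
def tri(p1,p2):
    o1,v1=ray("top",p1);o2,v2=ray("side",p2)
    A=np.array([v1,-v2]).T; s=np.linalg.lstsq(A,o2-o1,rcond=None)[0]
    a=o1+s[0]*v1;b=o2+s[1]*v2; return (a+b)/2,np.linalg.norm(a-b)
def snap(n,f):
    im=r.get_image(n); cv2.imwrite(f"pics/{f}.png",im[:,:,::-1]); return im
E
python3 - <<'E'
from h import *
np.set_printoptions(precision=4,suppress=True)
for c in("top","side"):
    snap(c,c+"0"); print(c,cal(c)[2])
P={}
for t in["lid_hinge","lid_edge","flap_hinge","flap_edge","case","cup","bottle","jar","marker","timer"]:
    for c in("top","side"):
        l=r.spot_point(t,c); P[t,c]=l
        print(t,c,[(np.round(x["point"],1),round(x["score"],2)) for x in l[:2]])
    if P[t,"top"] and P[t,"side"]: print("   ",tri(P[t,"top"][0]["point"],P[t,"side"][0]["point"]))
s=r.state();print(s["clock"],s["tcp_rot"])
E
```

```text
top [[ 0.0162 -0.9833  0.1811  0.3137]
 [-0.9997 -0.0192 -0.0148 -0.0275]
 [ 0.018  -0.1808 -0.9834  1.4611]
 [ 0.      0.      0.      1.    ]]
side [[-0.4986  0.6205 -0.6053  1.219 ]
 [ 0.8666  0.3397 -0.3655  0.3828]
 [-0.0211 -0.7068 -0.7071  0.8595]
 [ 0.      0.      0.      1.    ]]
lid_hinge top [(array([212.6, 195.2]), 0.83)]
lid_hinge side []
lid_edge top [(array([199.8, 175.4]), 0.81)]
lid_edge side [(array([172.1, 335.1]), 0.76), (array([218.6, 290.3]), 0.18)]
    (array([0.5333, 0.1868, 0.2409]), np.float64(0.003201871804284411))
flap_hinge top [(array([204.5, 244.1]), 0.79), (array([199.3, 239.8]), 0.28)]
flap_hinge side [(array([199.3, 262. ]), 0.59)]
    (array([ 0.5537, -0.0171,  0.0609]), np.float64(0.0022244017201429136))
flap_edge top [(array([198.8, 238.6]), 0.52)]
flap_edge side [(array([171.9, 263.3]), 0.85)]
    (array([ 0.5542, -0.0045,  0.176 ]), np.float64(0.01170015533114068))
case top [(array([208.1, 220.1]), 0.85)]
case side [(array([218.9, 288.7]), 0.79)]
    (array([0.5468, 0.0692, 0.0125]), np.float64(0.0004891104440502834))
cup top [(array([191.7, 23
[... 303 characters left out ...]
]
    (array([0.744 , 0.103 , 0.0001]), np.float64(0.007305593453249043))
jar top [(array([187.1, 268.8]), 0.65)]
jar side [(array([216.5, 224.4]), 0.56)]
    (array([ 0.6289, -0.1058,  0.0088]), np.float64(0.006315007900876653))
marker top [(array([227.7, 364.3]), 0.69)]
marker side [(array([158.1, 171.7]), 0.46), (array([237.3, 341.2]), 0.22)]
    (array([ 0.4856, -0.443 ,  0.0054]), np.float64(0.005118661101800656))
timer top [(array([238. , 132.7]), 0.77)]
timer side [(array([236.4, 397.4]), 0.86), (array([172.1, 265.4]), 0.63)]
    (array([ 0.4368,  0.3771, -0.0081]), np.float64(0.0005229379620435864))
1.1 [[ 0.4158 -0.      0.9095]
 [-0.9095 -0.      0.4158]
 [-0.     -1.     -0.    ]]
```

View images.

```bash
python3 -c "
import cv2
for n,(a,b,c,d) in {'top0':(130,300,110,400),'side0':(110,310,140,440)}.items():
    i=cv2.imread(f'pics/{n}.png')[a:b,c:d]; cv2.imwrite(f'pics/{n}c.png',cv2.resize(i,None,fx=2.6,fy=2.6,interpolation=2))
"
```

```text
(no output)
```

View pics/top0c.png

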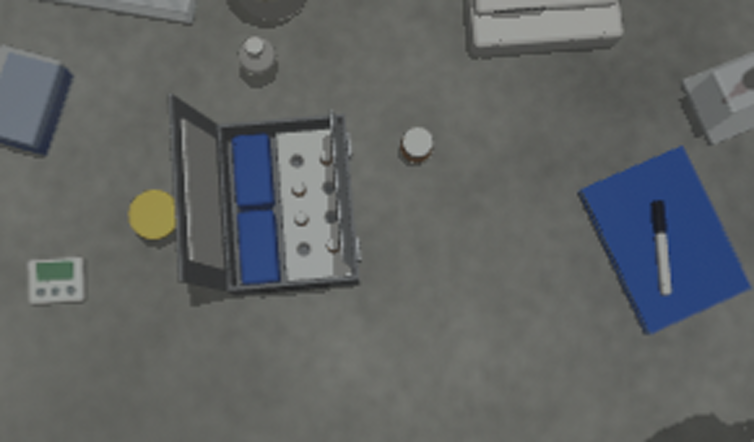

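View pics/side0c.png

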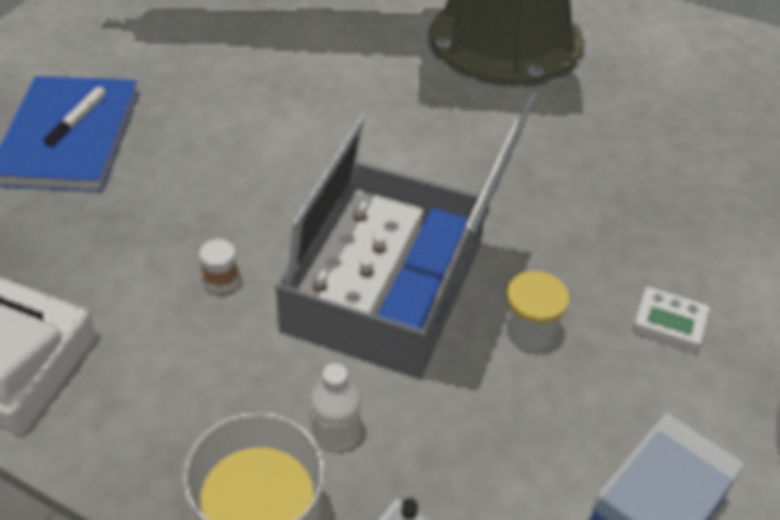

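View pics/top0.png

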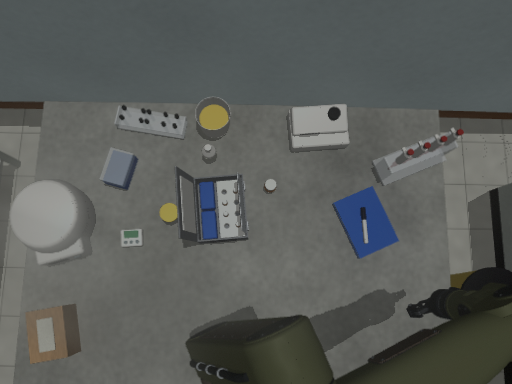

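```bash
cat > fit.py <<'E'
from h import *
from scipy.optimize import least_squares
def lidp(a,s,x,off=0):  # s along panel from hinge, off = outward normal
    d=np.array([0,-np.cos(a),np.sin(a)]); n=np.array([0,np.sin(a),np.cos(a)])
    return np.array([x,.083,.081])+s*d+off*n
def flapp(a,s,x,off=0):
    d=np.array([0,np.cos(a),np.sin(a)]); n=np.array([0,-np.sin(a),np.cos(a)])
    return np.array([x,-.077,.069])+s*d+off*n
def W(p,x,y,yaw):
    c,s=np.cos(yaw),np.sin(yaw); return np.array([x+c*p[0]-s*p[1],y+s*p[0]+c*p[1],p[2]])
E
cat > run.py <<'E'
from fit import *
T=lambda u,v:(u/2.6+110,v/2.6+130)
S=lambda u,v:(u/2.6+140,v/2.6+110)
# (cam, pixel(col,row), fn)
obs=[]
add=lambda c,px,f,w=1:obs.append((c,px,f,w))
# rim
B=lambda x,y,z:(lambda l,f:np.array([x,y,z]))
add("top",T(357,283),B(-.11,-.085,.08)); add("top",T(343,117),B(.11,-.085,.08))
add("side",S(281,290),B(.11,-.085,.08)); add("side",S(283,333),B(.11,-.085,0)); add("side",S(420,373),B(.11,.085,0))
# lid corners
add("top",T(171,95),lambda l,f:lidp(l,.168,.11,.003)); add("top",T(181,281),lambda l,f:lidp(l,.168,-.11,.003))
add("side",S(533,97),lambda l,f:lidp(l,.168,-.11,.003))
# flap
add("side",S(362,122),lambda l,f:flapp(f,.1,-.095,.0)); add("side",S(294,217),lambda l,f:flapp(f,.1,.095,.0015))
add("top",T(332,112),lambda l,f:flapp(f,.1,.095)); add("top",T(348,275),lambda l,f:flapp(f,.1,-.095))
# networks
for c,p,f in [("top",(212.6,195.2),lambda l,f:lidp(l,0,0)),("top",(199.8,175.4),lambda l,f:lidp(l,.168,0,.006)),("side",(172.1,335.1),lambda l,f:lidp(l,.168,0,.006)),
 ("top",(204.5,244.1),lambda l,f:flapp(f,0,0)),("side",(199.3,262),lambda l,f:flapp(f,0,0)),("top",(198.8,238.6),lambda l,f:flapp(f,.1,0,.003)),("side",(171.9,263.3),lambda l,f:flapp(f,.1,0,.003)),
 ("top",(208.1,220.1),B(0,0,0)),("side",(218.9,288.7),B(0,0,0))]: add(c,(p[1],p[0]),f)
def res(q,raw=False):
    R=[]
    for c,px,f,w in obs:
        R.append(w*(proj(c,W(f(q[3],q[4]),*q[:3]))[0]-px))
    return np.array(R) if raw else np.ravel(R)
s=least_squares(res,[.547,.069,0.05,1.9,1.55],loss="soft_l1")
q=s.x; print(np.round(q,4)); print(np.round(res(q,1),1).tolist())
C=np.linalg.inv(s.jac.T@s.jac); print("std",np.sqrt(np.diag(C))*1.5)
np.save("q.npy",q)
for c,(a,b,cc,d) in {'top':(130,300,110,400),'side':(110,310,140,440)}.items():
    im=cv2.resize(cv2.imread(f"pics/{c}0.png")[a:b,cc:d],None,fx=2.6,fy=2.6,interpolation=2)
    def line(pts,col):
        p=[(proj(c,W(x,*q[:3]))[0]-[cc,a])*2.6+1.3 for x in pts]
        cv2.polylines(im,[np.int32(np.round(p))],True,col,1,cv2.LINE_AA)
    for z in(0,.08): line([np.array([x*.11,y*.085,z]) for x,y in((1,1),(1,-1),(-1,-1),(-1,1))],(0,255,0))
    for o in(0,.006): line([lidp(q[3],s_,x*.11,o) for s_,x in((0,1),(.168,1),(.168,-1),(0,-1))],(0,0,255))
    for o in(0,.003): line([flapp(q[4],s_,x*.095,o) for s_,x in((0,1),(.1,1),(.1,-1),(0,-1))],(255,255,0))
    cv2.imwrite(f"pics/{c}_fit.png",im)
for t,c,px,h in[("cup","top",(171,212),.067),("timer","top",(238,132.7),0)]: pass
print("cup", at_z("top",(130+214/2.6,110+152/2.6),.067),"bottle",at_z("top",(130+47/2.6,110+254/2.6),.105),"jar",at_z("top",(130+143/2.6,110+418/2.6),.055))
E
python3 run.py
```

```text
[0.5402 0.0658 0.1077 1.7502 1.5066]
[[0.4, -1.8], [0.1, -1.8], [-1.4, -2.0], [-0.8, -0.6], [1.3, 2.4], [-0.4, -1.0], [0.0, -0.1], [0.7, -3.4], [0.0, -4.1], [-1.2, 1.3], [-0.0, -1.7], [-1.1, -5.7], [-0.0, -3.6], [1.1, 1.5], [0.7, -3.0], [-1.6, 0.9], [3.1, -2.2], [2.5, 1.5], [2.3, 0.4], [1.0, 2.4], [-0.2, 0.9]]
std [0.00223597 0.00220919 0.01365327 0.0205656  0.03594099]
cup [0.52024665 0.24044335 0.067     ] bottle [0.73831509 0.11156174 0.105     ] jar [ 0.6248782  -0.10750541  0.055     ]
```

View pics/top_fit.png

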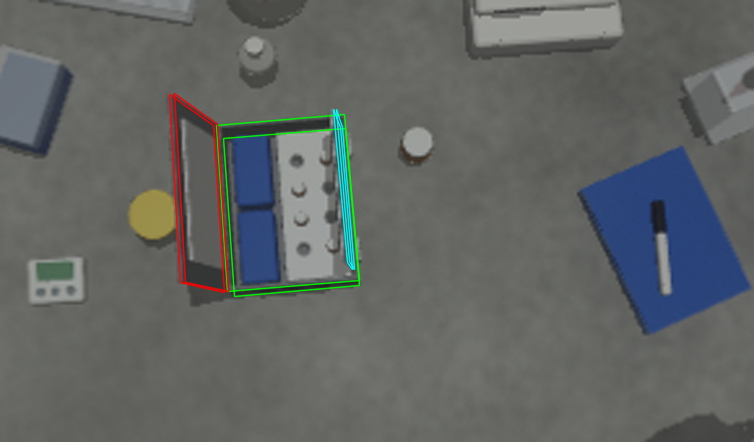

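View pics/side_fit.png

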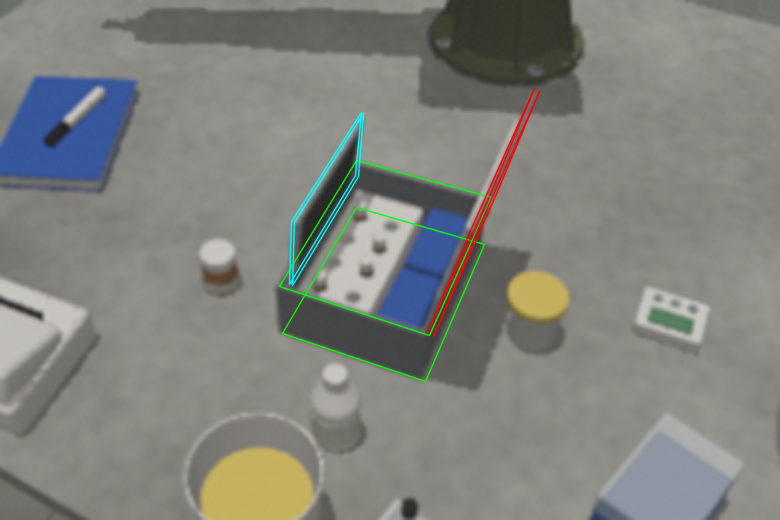

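```bash
cat > plan.py <<'E'
from fit import *
q=np.load("q.npy"); q[0]+=.002
H=.011; L=.173
def ori(tilt,sgn,fx=-1):   # tilt: finger points down and towards sgn*case y ; jaw axis = fx*case x
    c,s=np.cos(q[2]),np.sin(q[2]); cx=np.array([c,s,0]); cy=np.array([-s,c,0])
    y=sgn*np.sin(tilt)*cy-np.cos(tilt)*np.array([0,0,1]); x=fx*cx
    return np.column_stack([x,y,np.cross(x,y)])
def pose(p,R):  # case-frame tip -> TCP
    return W(p,*q[:3])-L*R[:,1]
def tipat(kind,a,s,tilt,over=0,x=0.):
    sg=1 if kind=="flap" else -1
    f=np.array([0,sg*np.sin(tilt),-np.cos(tilt)]); u=np.array([0,sg*np.cos(tilt),np.sin(tilt)])
    n=np.array([0,-sg*np.sin(a),np.cos(a)])
    P=(flapp if kind=="flap" else lidp)(a,s,x,.003 if kind=="flap" else .006)
    return P+n*(H*abs(u@n)-over)
def wp(kind,a,s,tilt,over=0,fx=-1):
    R=ori(tilt,1 if kind=="flap" else -1,fx); return pose(tipat(kind,a,s,tilt,over),R),R
def show(t=""):
    s=r.state(); R=np.array(s["tcp_rot"]); print(t,"t %.2f"%s["clock"],"tip",np.round(np.array(s["position"])+L*R[:,1],4),"F",np.round(s["wrist_force"],1))
    return s
flap_tilt=lambda a:np.interp(a,[0,.5,1.5],np.radians([0,8,20]))
lid_tilt=lambda a:np.interp(a,[0,.6,1.7],np.radians([0,10,25]))
E
python3 - <<'E'
from plan import *
print(q)
for fx in(1,-1):
  for k,s,As,tl in(("flap",.08,np.linspace(1.8,0,5),flap_tilt),("lid",.14,np.linspace(2.1,0,6),lid_tilt)):
    for a in As:
        p,R=wp(k,a,s,tl(a),fx=fx); j=r.inverse_kinematics(p,R); print(fx,k,round(a,2),np.round(p,3),None if j is None else np.round(j))
  for y in(-.03,.2):
    R=ori(0,1,fx); j=r.inverse_kinematics(pose(np.array([0,y,.3]),R),R); print(y,None if j is None else np.round(j))
E
```

```text
[0.54218965 0.06584511 0.10769809 1.75020245 1.50658235]
1 flap 1.8 [ 0.56  -0.101  0.306] [-15.  22. -12.  64.  19.  67.]
1 flap 1.35 [ 0.556 -0.059  0.314] [-11.  20. -14.  62.  17.  72.]
1 flap 0.9 [ 0.55  -0.007  0.307] [ -4.  17. -17.  58.  13.  79.]
1 flap 0.45 [0.545 0.037 0.281] [  2.  17. -21.  53.   7.  86.]
1 flap 0.0 [0.542 0.069 0.245] [  7.  19. -23.  48.   0.  91.]
1 lid 2.1 [0.516 0.306 0.35 ] [ 36.  26.   0.  77. -21. 122.]
1 lid 1.68 [0.522 0.252 0.376] [ 32.  22.  -2.  76. -22. 118.]
1 lid 1.26 [0.53  0.176 0.382] [ 23.  17.  -8.  71. -18. 108.]
1 lid 0.84 [0.538 0.104 0.362] [ 15.  15. -13.  64. -13.  99.]
1 lid 0.42 [0.544 0.046 0.318] [  7.  15. -18.  57.  -7.  91.]
1 lid 0.0 [0.548 0.009 0.26 ] [  1.  18. -22.  50.   0.  85.]
-0.03 [ 4. 11. -3. 76.  0. 88.]
0.2 [ 27.  15.   3.  77.   0. 111.]
-1 flap 1.8 [ 0.56  -0.101  0.306] [ -15.   22.  -12.   64.   19. -113.]
-1 flap 1.35 [ 0.556 -0.059  0.314] [ -11.   20.  -14.   62.   17. -108.]
-1 flap 0.9 [ 0.55  -0.007  0.307] [  -4.   17.  -17.   58.   13. -101.]
-1 flap 0.45 [0.545 0.037 0.281] [  2.  17. -21.  53.   7. -94.]
-1 flap 0.0 [0.542 0.069 0.245] [  7.  19. -23.  48.   0. -89.]
-1 lid 2.1 [0.516 0.306 0.35 ] [ 36.  26.   0.  77. -21. -58.]
-1 lid 1.68 [0.522 0.252 0.376] [ 32.  22.  -2.  76. -22. -62.]
-1 lid 1.26 [0.53  0.176 0.382] [ 23.  17.  -8.  71. -18. -72.]
-1 lid 0.84 [0.538 0.104 0.362] [ 15.  15. -13.  64. -13. -81.]
-1 lid 0.42 [0.544 0.046 0.318] [  7.  15. -18.  57.  -7. -89.]
-1 lid 0.0 [0.548 0.009 0.26 ] [  1.  18. -22.  50.   0. -95.]
-0.03 [  4.  11.  -3.  76.   0. -92.]
0.2 [ 27.  15.   3.  77.   0. -69.]
```

```bash
cat >> plan.py <<'E'
def go(kind,a,s,tilt,over=0,v=.12):
    p,R=wp(kind,a,s,tilt,over,1); r.movel(p,v=v,frame=R); return show(f"{kind} {a:.2f}")
E
python3 - <<'E'
from plan import *
r.move_gripper(0.0,20)
p,R=wp("flap",2.1,.085,flap_tilt(1.5),0,1); r.move_to(p+[0,0,.05],R); show("pre")
for a in(2.1,1.85,1.6,1.45):
    s=go("flap",a,.085,flap_tilt(a),0)
snap("side","s1"); snap("top","t1")
for c in("side","top"):
    im=cv2.imread(f"pics/{c[0]}1.png")[100:320,120:440]; cv2.imwrite(f"pics/{c[0]}1c.png",cv2.resize(im,None,fx=2.4,fy=2.4,interpolation=2))
E
```

```text
pre t 3.91 tip [ 0.5564 -0.0662  0.1855] F [-0.4  0.3  0.5]
flap 2.10 t 4.47 tip [ 0.5564 -0.0655  0.1356] F [ 0.7  1.  -0.1]
flap 1.85 t 4.80 tip [ 0.5552 -0.0469  0.1482] F [-0.8 -1.   0.2]
flap 1.60 t 5.13 tip [ 0.5522 -0.0263  0.1538] F [-0.6  0.   0.2]
flap 1.45 t 5.41 tip [ 0.5506 -0.0132  0.1548] F [ 1.  -0.   1.4]
```

View pics/s1c.png

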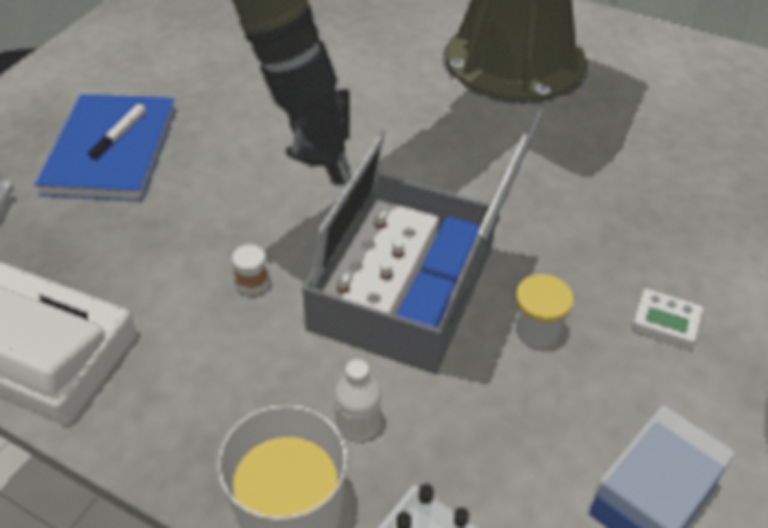

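Side view: the closed fingertips (crop ~345,180) are just outside the flap near its free edge. The jar, cup and bottle stand where they were. I'll continue the fold.

```bash
python3 - <<'E'
from plan import *
for a in(1.25,1.05,.85,.65,.45,.3,.18):
    s=go("flap",a,.085,flap_tilt(a),0)
    if np.linalg.norm(s["wrist_force"])>20: break
for n in("side","top"):
    im=snap(n,n+"2")[100:320,120:440,::-1]; cv2.imwrite(f"pics/{n}2c.png",cv2.resize(im,None,fx=2.4,fy=2.4,interpolation=2))
E
```

```text
flap 1.25 t 5.87 tip [0.5487 0.0047 0.1535] F [ 0.4 -0.3  0.5]
flap 1.05 t 6.22 tip [0.5468 0.0219 0.1481] F [ 0.4 -0.7  0.4]
flap 0.85 t 6.58 tip [0.545  0.0378 0.1392] F [ 0.1 -0.2  0.7]
flap 0.65 t 6.92 tip [0.5435 0.0517 0.1269] F [ 0.1 -0.3 -0.2]
flap 0.45 t 7.27 tip [0.5423 0.0626 0.1119] F [-0.4 -0.1  0.8]
flap 0.30 t 7.57 tip [0.5416 0.0685 0.0993] F [-0.3 -0.6 -0.1]
flap 0.18 t 7.83 tip [0.5412 0.0716 0.0886] F [ 0.  -0.   1.1]
```

View pics/side2c.png

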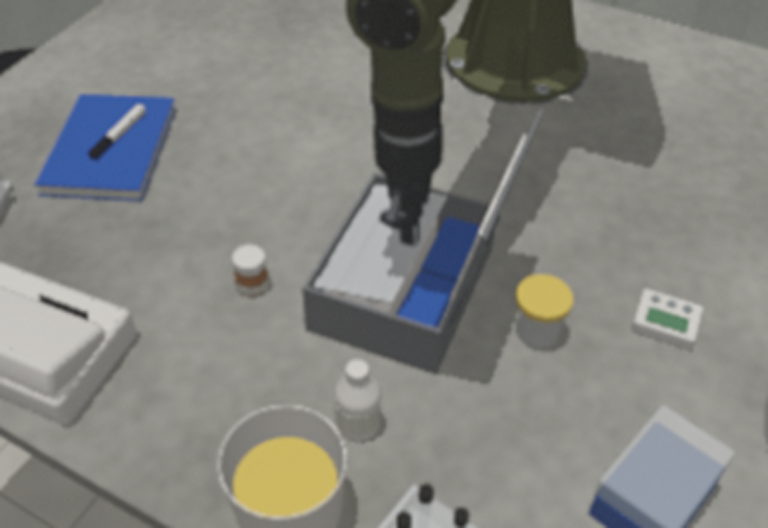

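The flap is nearly down, with the fingertips on its outer face (~410,240). Next I'll press it down, watching the wrist force.

```bash
python3 - <<'E'
from plan import *
for a,o in[(.1,0),(.05,0),(0,0)]+[(0,k*.0015) for k in range(1,7)]:
    s=go("flap",a,.085,0,o,v=.03)
    if s["wrist_force"][2]>8: break
r.pause(.3); show()
p=np.array(r.state()["position"]); r.movel(p+[0,0,.23],v=.25); show("up")
for n in("side","top"):
    im=snap(n,n+"3")[100:320,120:440,::-1]; cv2.imwrite(f"pics/{n}3c.png",cv2.resize(im,None,fx=2.4,fy=2.4,interpolation=2))
for c in("side","top"): print([(np.round(x["point"],1),round(x["score"],2)) for x in r.spot_point("flap_edge",c)[:1]],proj(c,W(flapp(0,.1,0,.003),*q[:3]))[0][::-1])
E
```

```text
flap 0.10 t 8.48 tip [0.5412 0.0733 0.0814] F [-0.   0.5 -0.1]
flap 0.05 t 8.79 tip [0.5411 0.0734 0.0765] F [-0.3  0.1 -0.1]
flap 0.00 t 9.10 tip [0.5418 0.0738 0.0724] F [-1.  -0.8  4.6]
flap 0.00 t 9.35 tip [0.542  0.0738 0.0721] F [-3.3 -1.5 15.5]
 t 9.65 tip [0.542  0.0738 0.0721] F [-4.2 -0.9 15.7]
up t 10.72 tip [0.541  0.0737 0.3005] F [-0.6 -0.2 -0.9]
[(array([203.1, 294. ]), 0.76)] [206.19701489 296.34370929]
[] [207.27249747 213.15893999]
```

View pics/side3c.png

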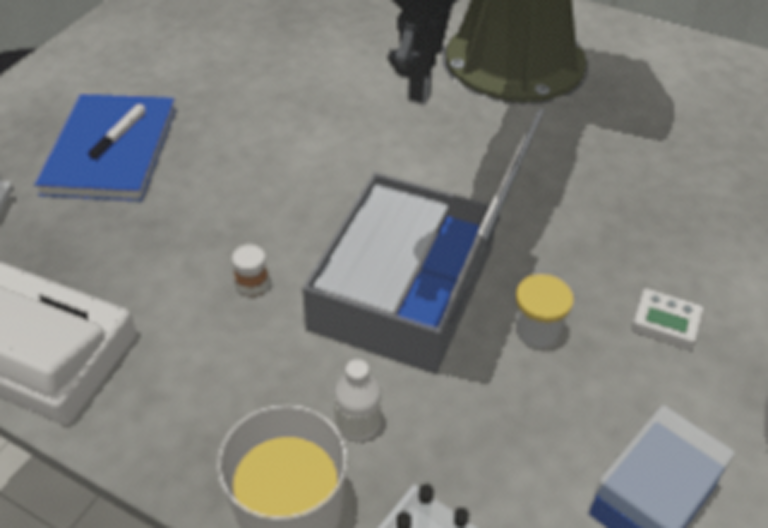

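The flap met a hard stop with the tip at z = 72 mm, as specified, and it lies flat under the rim. Now I'll go over the open lid and come in behind it.

```bash
python3 - <<'E'
from plan import *
R=ori(0,1,1); r.movel(pose(np.array([0,-.0,.315]),R),v=.2,frame=R); r.movel(pose(np.array([0,.25,.315]),R),v=.25,frame=R)
show("over")
go("lid",2.35,.14,lid_tilt(1.7),0,v=.2)
for a in(2.15,2.0,1.9,1.8): s=go("lid",a,.14,lid_tilt(a),0)
for n in("side","top"):
    im=snap(n,n+"4")[100:320,120:440,::-1]; cv2.imwrite(f"pics/{n}4c.png",cv2.resize(im,None,fx=2.4,fy=2.4,interpolation=2))
E
```

```text
over t 12.32 tip [0.5154 0.3135 0.315 ] F [-0.4 -0.9  0.2]
lid 2.35 t 13.29 tip [0.5222 0.2577 0.1703] F [ 0.1 -0.2  0.5]
lid 2.15 t 13.68 tip [0.5243 0.2382 0.1907] F [-0.   0.  -0.2]
lid 2.00 t 14.00 tip [0.5256 0.2212 0.2019] F [ 0.1  0.1 -0.2]
lid 1.90 t 14.27 tip [0.5268 0.2089 0.2083] F [ 0.5 -0.2 -0.1]
lid 1.80 t 14.53 tip [0.5282 0.196  0.2138] F [ 0.2  0.4 -0.8]
```

View pics/side4c.png

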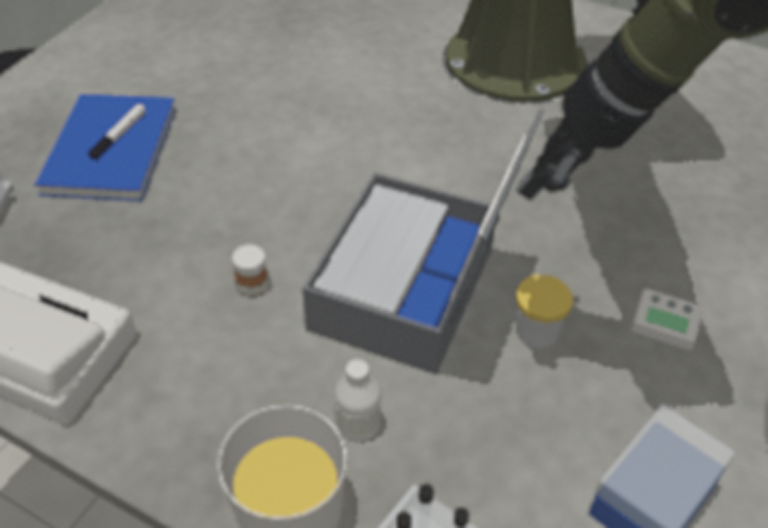

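View pics/top4c.png

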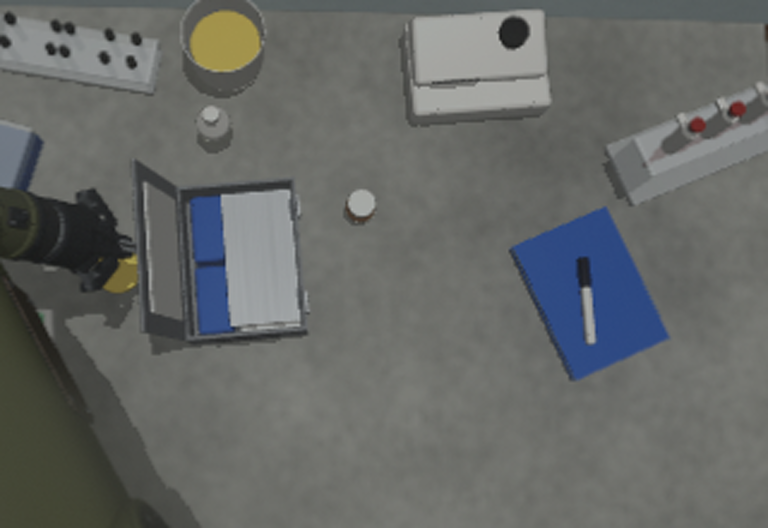

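The fingertips (top crop ~130,245) sit just behind the lid's outer face, clear of the cup. I'll push it round next.

```bash
python3 - <<'E'
from plan import *
for a in(1.7,1.55,1.4,1.2,1.0,.8,.6,.45,.3,.2):
    s=go("lid",a,.14,lid_tilt(a),0)
    if np.linalg.norm(s["wrist_force"])>25: break
for n in("side","top"):
    im=snap(n,n+"5")[100:320,120:440,::-1]; cv2.imwrite(f"pics/{n}5c.png",cv2.resize(im,None,fx=2.4,fy=2.4,interpolation=2))
E
```

```text
lid 1.70 t 14.90 tip [0.5296 0.1824 0.2178] F [-0.2 -0.2  0. ]
lid 1.55 t 15.28 tip [0.5319 0.1611 0.2216] F [ 0.1  0.1 -0.1]
lid 1.40 t 15.67 tip [0.5341 0.1396 0.2217] F [ 0.4 -0.4 -0.5]
lid 1.20 t 16.12 tip [0.5372 0.1113 0.2168] F [-0.5  0.   0.3]
lid 1.00 t 16.57 tip [0.5401 0.0843 0.2061] F [-0.3 -0.1 -0. ]
lid 0.80 t 17.01 tip [0.5427 0.06   0.1899] F [ 0.2  0.1 -0.2]
lid 0.60 t 17.45 tip [0.5449 0.0395 0.1688] F [-0.3  0.3  0.9]
lid 0.45 t 17.82 tip [0.5461 0.027  0.1504] F [-0.  -0.4  1. ]
lid 0.30 t 18.18 tip [0.547  0.0177 0.1302] F [-0.7 -0.4 -0.9]
lid 0.20 t 18.48 tip [0.5474 0.0133 0.116 ] F [-0.4  0.1  0.5]
```

View pics/side5c.png

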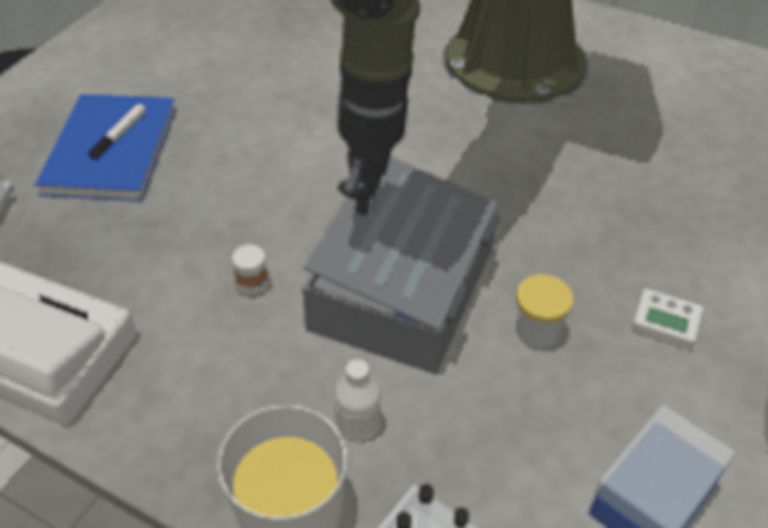

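The lid is nearly shut, with the tips on its outer face (~362,210). Final press and retreat.

```bash
python3 - <<'E'
from plan import *
for a,o in[(.13,0),(.07,0),(.03,0),(0,0)]+[(0,k*.0015) for k in range(1,6)]:
    s=go("lid",a,.14,0,o,v=.03)
    if s["wrist_force"][2]>8: break
r.pause(.4); show()
p=np.array(r.state()["position"]); r.movel(p+[0,0,.2],v=.15); show("up"); r.pause(.3)
for n in("side","top"):
    im=snap(n,n+"6")[100:320,120:440,::-1]; cv2.imwrite(f"pics/{n}6c.png",cv2.resize(im,None,fx=2.4,fy=2.4,interpolation=2))
for c in("side","top"): print([(np.round(x["point"],1),round(x["score"],2)) for x in r.spot_point("lid_edge",c)[:1]],proj(c,W(lidp(0,.168,0,.006),*q[:3]))[0][::-1])
for t in("cup","bottle","jar","marker","timer"): print(t,[(np.round(x["point"],1),round(x["score"],2)) for c in("top","side") for x in r.spot_point(t,c)[:1]])
E
```

```text
lid 0.13 t 19.24 tip [0.5479 0.011  0.1064] F [ 0.  -0.   0.1]
lid 0.07 t 19.69 tip [0.5479 0.01   0.0972] F [-0.5 -0.9 -0.5]
lid 0.03 t 20.04 tip [0.548  0.0094 0.0912] F [ 0.1 -0.  -0.4]
lid 0.00 t 20.34 tip [0.5488 0.0092 0.0875] F [-1.1  0.3  3.5]
lid 0.00 t 20.59 tip [0.5489 0.0092 0.0873] F [-4.9 -0.6 16.5]
 t 20.99 tip [0.5489 0.0092 0.0873] F [-4.4  0.6 16.7]
up t 22.48 tip [0.5481 0.0092 0.2863] F [-0.  -0.3  0.2]
[(array([192.4, 260.4]), 0.69)] [192.47563595 262.14339707]
[(array([213.9, 170.9]), 0.64)] [203.75718936 244.80540199]
cup [(array([215.4, 175.8]), 0.79), (array([237.9, 340.4]), 0.95)]
bottle [(array([274.4, 269.9]), 0.96)]
jar [(array([184.9, 271.9]), 0.66), (array([214.9, 226.7]), 0.53)]
marker [(array([227.2, 363.2]), 0.73), (array([155.8, 171.3]), 0.73)]
timer [(array([238.3, 132.9]), 0.81), (array([237.9, 398.1]), 0.6)]
```

View pics/side6c.png

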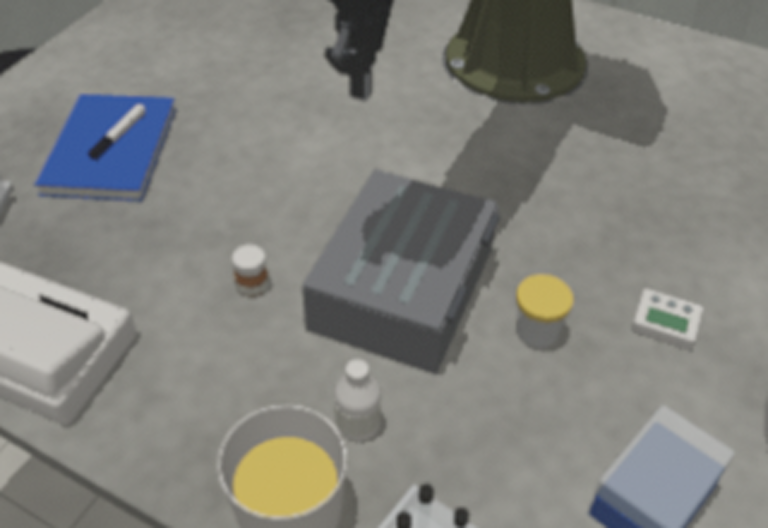

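View pics/top6c.png

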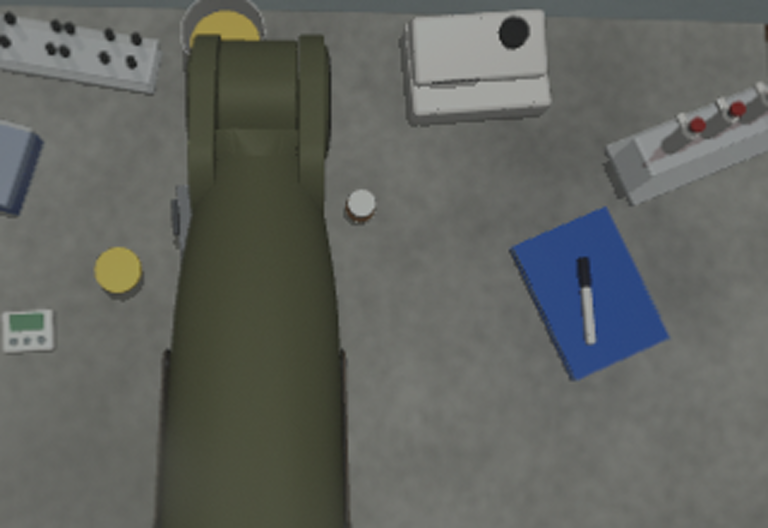

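The lid is flush on the case, the bystanders stand where they were, and the robot is clear. Handing in.

```bash
python3 -c "
from cell import r
r.job_done(); print(r.state()['clock'])"
```

```text
the job is handed in; nothing more can be done
the job is handed in; nothing more can be done
```

I closed the case using pushes of the shut fingertips only: the flap first, then the lid. I then handed the job in, at about 23 s of the 54 s allowed; the hand-in gives no verdict.

- **Flap:** it was folded down along its arc until it met a hard stop with the fingertips at 72 mm, the height given for fully down. The press there was about 16 N.
- **Lid:** it was swung shut from behind the same way until it met a hard stop at 87 mm, also the height given. The press was about 17 N. In the last side picture it lies flush, and the detected free edge is within 2 px of where a shut lid should be.
- **Bystanders:** the cup, jar, marker, timer and bottle look unmoved in the pictures, to within a few pixels of detector scatter. The bottle was found only in the side view at the end, because the arm hid it from the top camera.
- **Robot:** it finished about 200 mm above the lid, with the wrist force near zero.

**Checks that failed or disagreed:**
- The top camera's last lid-edge detection was far off. The arm was covering the lid, so I ignored it.
- The top camera did not find the flap edge after the fold.
- I could not look at the vials once the flap was down. No unusual force showed at any of the waypoints.

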